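# Feel out the full sample jar and slide it into the mixer's V stop

### The arm

A 6-joint arm with a two-finger parallel gripper is mounted at the origin on the work surface. World frame = base frame: x ahead of the robot, y to its left, z up, the work surface at z = 0. Lengths are in m, angles in rad, forces in N, time in s.
With the tool pointing down it reaches from about 0.35 to 0.775 m from the base axis. Payload 7.3 kg.
Tool frame: the origin (TCP) lies midway between the tips of the shut fingers; the grasp point (between the pads) lies 19 mm behind it; z points along the fingers, y is the line along which they close (so a half turn about z gives the same grasp; the last joint's range is limited). The gripper opens to 92 mm and grips with 3 to 60 N. Pads are 19 mm wide; open, the fingers measure 130 mm over their backs; the gripper's body (75 mm by 190 mm) begins 47 mm behind the grasp point.
Start: joints at [-1.459, 0.342, 1.524, -0, 1.275, -0.146], TCP at [0.134, -0.508, 0.227] pointing down, gripper open.
Joint ranges: [-2.53, 2.53], [-0.77, 2.02], [0.04, 2.7], [-1, 4.14], [0.28, 2.66], [-3.11, 3.11]. Speed limits (rad/s): [2.57, 2.57, 3.14, 3.14, 3.14, 3.14].

### API

Orientations are given as a 3x3 rotation matrix whose columns are the frame's x, y, z axes.
In Python, from station import monitor, vision, manip, spotter gives the robot as it stands.
- The arm moves only by the tool move_arm, never from a script. Its argument "rows" is a list of rows, each an object with "fingers": the finger opening in m, from 0 to 0.0918; "slide": the shift along the tool's x, y, z in m, a list of three; "turn": the turn about the tool's z in degrees. In form: [{"fingers": fingers, "slide": [dx, dy, dz], "turn": turn}, ...]. A call has 1 to 12 rows; each row is the pose to reach, as a shift and turn from the pose commanded when the call began, along the tool's axes at that moment; what a row does not reach only later rows make up. A row lasts 1/8 s, in which the tool goes at most 62.5 mm and 10.7 degrees, less where a joint would pass 70% of its speed; a pose out of reach is approached as far as the arm can. A call with a gripper value outside its range is refused whole. The fingers move at their own pace and stop on an object; the grip force is fixed at half the most. Time passes only in rows, so rows that repeat a pose let the fingers close. It gives the time, the measured TCP pose, the force, the opening and the grip force at its end, in the units of the state.
- monitor.read_state(): the state, without advancing time (a new reading comes with each control period).
- vision.get_image(name): name is "scene" or "top" or "wrist"; returns a dict with "color" (420x560x3 uint8, blue, green, red), "depth" (420x560 float32, m along the optical axis (not along the pixel's ray), 0 where there is no reading), "vfov" (degrees; the focal length in pixels is half the picture's height over the tangent of half this angle, whatever the lens; pixels are square), "cx", "cy" (the principal point, pixels), "k1" (the pictures are not rectified: a ray, as slopes to the right and down, at radius r is drawn at 1 + k1 r^2 times it, then the intrinsics apply), "eye" and "rotation" of the camera in the world. Camera axes: x right, y down, z forward; pixel columns grow to the right and rows downward; lengths in m; the calibration is good to about 2 mm. A picture is of the moment at which its call begins.
- manip.close_job(): hands the job in; it is judged then, once.
Trained networks look in the newest picture that a camera, given by its name, has taken for a name from the list of things; names that differ only in an ending like _2 or _b are one class to them, and where a whole thing is asked for, a point or a joint stands for the part that bears it (a point fixed in the world has none). Each returns a list of dicts, best first, with "p" (0 to 1); they miss things now and then, are a little off and sometimes report something else, mostly with a low value. They report only what shows in the picture. A call takes as long as a camera call. They do not tell look-alikes from the thing itself.
- spotter.masks_of(camera, target): "region" (420x560 bool, what is visible of it) and "bbox" ([left, top, right, bottom] in pixels, round what is visible of it).
The state is a dict: "t": time; "q": joint angles; "dq": joint speeds; "effort": joint torques, N m; "tcp_pos": TCP position; "ee_rot": TCP orientation; "force": force on the tool from outside, world axes, zero at the start; "torque": the same for the moment, N m; "gripper_width": opening from 0.0 (shut) to 1.0 (fully open); "grip_force": force on a finger pad.
Only numpy, scipy, OpenCV 4.12 (cv2) and the standard library are available. Lean on these libraries where they do the work, as an engineer would, in place of code of your own. Each camera call takes 0.05 s, during which the arm holds its last target. There are 200 camera calls.

### The job

One of the three identical grey jars is full and the other two are nearly empty: nudge them to feel which is the full one, then slide it along the bench, without lifting or tipping it, onto the mixer's steel disc until it seats gently against both faces of the yellow V stop. Leave the two light jars standing on the bench clear of the disc, never lift a jar, and do not disturb the bottle, forceps and timer.

Things in the scene. Friction and masses are not known exactly. Their poses are not given: they have to be found in the camera images.
- jar_a: closed grey sample jar, white lid, stiff upright cylinder 70 mm in diameter, 70 mm high; the three look alike. Origin: centre of its underside. Exactly one of the three, any of them, is full (0.65 to 0.87 kg in all); the others are almost empty (0.28 to 0.36 kg). Pushed below about 30 mm height it slides without tipping; friction coefficient 0.7 to 1.2, alike for all three
- jar_b: closed grey sample jar, white lid, stiff upright cylinder 70 mm in diameter, 70 mm high; the three look alike. Origin: centre of its underside. Exactly one of the three, any of them, is full (0.65 to 0.87 kg in all); the others are almost empty (0.28 to 0.36 kg). Pushed below about 30 mm height it slides without tipping; friction coefficient 0.7 to 1.2, alike for all three
- jar_c: closed grey sample jar, white lid, stiff upright cylinder 70 mm in diameter, 70 mm high; the three look alike. Origin: centre of its underside. Exactly one of the three, any of them, is full (0.65 to 0.87 kg in all); the others are almost empty (0.28 to 0.36 kg). Pushed below about 30 mm height it slides without tipping; friction coefficient 0.7 to 1.2, alike for all three
- seat (a point): point on the bench top at the middle of the mixer's steel disc (144 mm in diameter, flush with the bench, as slippery as it): a jar's underside centre lies here when it touches both faces of the V stop. The point's x axis points along the V's middle line from its mouth into its corner, z up
- mixer: bench mixer, fixed; origin and axes as seat. V stop: two yellow walls at 45 degrees either side of the x axis, open to -x, 34 mm high, 12 mm thick, about 85 mm long; inner faces 35 mm from the origin, meeting at x = 49 mm. Behind: grey console 100 x 200 mm, 60 mm high, from x = 72 mm. Rigid: press jars on it with less than 40 N
- reagent: amber bottle 60 mm in diameter, 120 mm high, standing; origin at the centre of its underside; bystander
- forceps: steel forceps 140 mm long, 8 mm high, lying along their x axis; origin under the middle; bystander
- timer: white timer 60 x 70 mm, 25 mm high; origin under the middle; bystander
Things that resemble listed ones, but are neither listed nor needed, are in the scene too. Leave any orange, pink or purple look-alike of the jar_a alone.

How it is judged:
At the end, for the whole second after the job is handed in: The full jar (it weighs more than 5 N on the bench) stands with its centre within 5 mm of the seat; the centres of the other two jars are more than 100 mm from the seat; all three stand upright on the bench (tilt under 0.05 rad, not raised by 3 mm) and at rest (((contact force between jar_a and table above 5 N and horizontal distance between jar_a and seat below 0.005 m and horizontal distance between each of jar_b, jar_c and seat above 0.1 m) or (contact force between jar_b and table above 5 N and horizontal distance between jar_b and seat below 0.005 m and horizontal distance between each of jar_a, jar_c and seat above 0.1 m) or (contact force between jar_c and table above 5 N and horizontal distance between jar_c and seat below 0.005 m and horizontal distance between each of jar_a, jar_b and seat above 0.1 m)) and angle between each of jar_a, jar_b, jar_c's own z axis and vertical below 0.05 rad and height (world z) of each of jar_a, jar_b, jar_c below 0.003 m and linear speed of each of jar_a, jar_b, jar_c below 0.02 m/s); the robot touches nothing.
It fails at once if a jar is lifted more than 12 mm off the bench (height (world z) of any of jar_a, jar_b, jar_c above 0.012 m).
It fails at once if a jar is tipped more than 0.3 rad (angle between any of jar_a, jar_b, jar_c's own z axis and vertical above 0.3 rad).
It fails at once if a jar is rammed into the stop (over 40 N) (contact force between any of jar_a, jar_b, jar_c and mixer above 40 N).
It fails at once if the bottle, forceps or timer is moved more than 30 mm (distance of any of reagent, forceps, timer from where it was at the start of the episode above 0.03 m).
It also fails if it takes over 72 s, if anything falls off the work surface, if the arm or the gripper's body presses on something with over 40 N, if the wrist force passes 120 N, or if a joint passes its speed limit or range.

## Working session

There is one attempt and no reset: what is moved stays moved. The work goes in short steps, Python scripts to look and compute and a tool call to move; the robot and the scene stay as the last step left them, time stands still between calls to the robot, and variables do not carry over. Pictures are saved under pics/ and viewed, at most 10 in all, crops included, and the job is handed in when it is done.

Besides the shell and the picture viewer there is one more tool, called after "Request:" as a command line: name --argument value ..., lists and objects as JSON in quotes. move_arm: Moves the arm, as the interface text tells. Its arguments: {"type":"object","properties":{"rows":{"type":"array"}},"required":["rows"]}

```bash
mkdir -p pics
cat > h.py <<'E'
import numpy as np, cv2
from station import monitor, vision, manip, spotter
def K(im):
    f=im["color"].shape[0]/2/np.tan(np.radians(im["vfov"])/2); return np.array([[f,0,im["cx"]],[0,f,im["cy"]],[0,0,1.]])
def rays(im,uv):
    n=cv2.undistortPoints(np.float64(uv).reshape(-1,1,2),K(im),np.array([im["k1"],0,0,0.]) ).reshape(-1,2)
    return np.c_[n,np.ones(len(n))]
def pts(im,uv):
    uv=np.asarray(uv,int); d=im["depth"][uv[:,1],uv[:,0]]
    p=rays(im,uv)*d[:,None]; p=p[d>0]
    return p@np.array(im["rotation"]).T+np.array(im["eye"])
E
python3 - <<'E'
from h import *
for c in ("top","scene"):
    im=vision.get_image(c); cv2.imwrite(f"pics/{c}1.png",im["color"])
    print(c,im["eye"],im["k1"],im["vfov"])
    for t in ("jar_a","mixer","reagent","forceps","timer"):
        for m in spotter.masks_of(c,t):
            if m["p"]<.2: continue
            v,u=np.nonzero(m["region"]); P=pts(im,np.c_[u,v])
            zt=np.percentile(P[:,2],95); T=P[P[:,2]>zt-.006]
            print(t,round(m["p"],2),np.round(m["bbox"]),"n",len(u),"zt",zt.round(3),"mid",((T.min(0)+T.max(0))/2).round(3),"ext",np.ptp(T,axis=0).round(3))
s=monitor.read_state();print(s["tcp_pos"],s["ee_rot"],s["force"],s["t"])
E
```

```text
top [ 0.37562307 -0.00238658  1.35039493] -0.12847752205740495 42.56279075559377
jar_a 0.92 [210. 199. 239. 229.] n 739 zt 0.076 mid [0.458 0.167 0.075] ext [0.069 0.068 0.01 ]
jar_a 0.81 [400. 217. 435. 242.] n 748 zt 0.075 mid [ 0.414 -0.297  0.074] ext [0.064 0.068 0.009]
jar_a 0.74 [360. 151. 396. 183.] n 839 zt 0.076 mid [ 0.572 -0.214  0.075] ext [0.069 0.071 0.01 ]
jar_a 0.71 [281. 202. 312. 232.] n 700 zt 0.076 mid [ 0.449 -0.006  0.074] ext [0.069 0.069 0.01 ]
jar_a 0.64 [405. 258. 441. 291.] n 861 zt 0.075 mid [ 0.306 -0.315  0.075] ext [0.071 0.072 0.011]
jar_a 0.59 [341. 255. 377. 286.] n 750 zt 0.076 mid [ 0.32  -0.158  0.074] ext [0.066 0.069 0.008]
mixer 0.69 [220.  54. 304. 159.] n 5996 zt 0.064 mid [0.787 0.075 0.065] ext [0.132 0.207 0.014]
reagent 0.65 [147. 156. 175. 183.] n 600 zt 0.122 mid [0.564 0.32  0.121] ext [0.027 0.024 0.009]
forceps 0.22 [217.  53. 303. 162.] n 6169 zt 0.064 mid [0.787 0.077 0.065] ext [0.132 0.21  0.014]
scene [1.15219997 0.36509755 0.94711693] -0.12963766303215785 50.18119193606914
jar_a 0.88 [173. 182. 202. 215.] n 800 zt 0.072 mid [ 
[... 362 characters left out ...]
06. 171.] n 734 zt 0.072 mid [ 0.424 -0.275  0.071] ext [0.088 0.117 0.009]
mixer 0.73 [186. 248. 288. 346.] n 6730 zt 0.062 mid [0.789 0.077 0.062] ext [0.132 0.212 0.011]
reagent 0.79 [362. 255. 392. 296.] n 950 zt 0.119 mid [0.564 0.322 0.118] ext [0.027 0.027 0.009]
forceps 0.54 [146. 174. 160. 212.] n 248 zt 0.01 mid [ 0.584 -0.323  0.007] ext [0.123 0.08  0.007]
timer 0.87 [383. 228. 417. 260.] n 627 zt 0.028 mid [0.43  0.342 0.026] ext [0.065 0.072 0.009]
[ 0.13386656 -0.5076438   0.22674474] [[ 9.66954199e-01  2.54950146e-01  2.09675316e-05]
 [ 2.54950147e-01 -9.66954196e-01 -7.52675455e-05]
 [ 1.08517091e-06  7.81259444e-05 -9.99999997e-01]] [ 0.5416478  -0.29703628  0.40896945] 0.6
```

```bash
python3 -c "
import cv2
i=cv2.imread('pics/top1.png')[30:310,110:470]
cv2.imwrite('pics/top1c.png',cv2.resize(i,(720,560),interpolation=cv2.INTER_CUBIC))"
```

```text
(no output)
```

View pics/top1c.png

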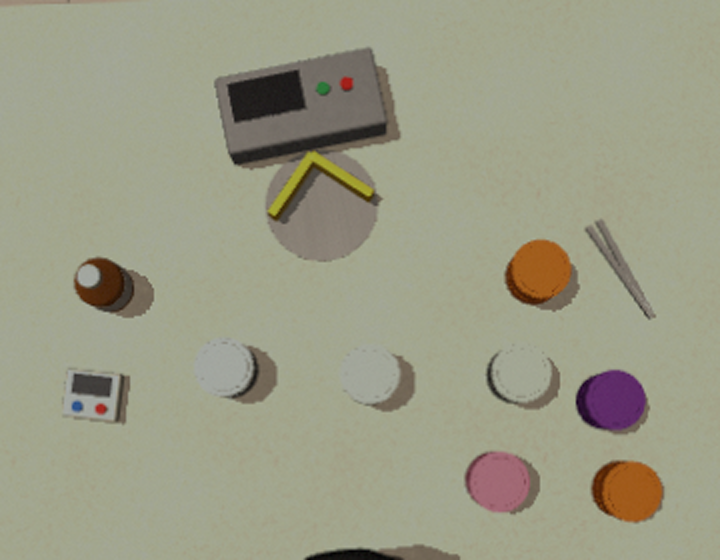

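The crop shows three white-lidded grey jars at full-image pixels (222,214), (295,218) and (370,217). The look-alikes are orange (380,166) and (424,275), purple (416,230) and pink (360,271). The disc is at about (271,132) with the yellow V's corner at (266,108), opening toward the robot. Next I'll measure the third jar and the seat.

Run:
```python
from h import *
from scipy.optimize import least_squares
im=vision.get_image("top"); g=np.mgrid[0:420,0:560]; uv=np.c_[g[1].ravel(),g[0].ravel()]
d=im["depth"].ravel()
P=rays(im,uv)*d[:,None]@np.array(im["rotation"]).T+np.array(im["eye"])
hsv=cv2.cvtColor(im["color"],cv2.COLOR_BGR2HSV).reshape(-1,3).astype(int)
for u,v in((222,214),(295,218),(370,217)):
    k=(abs(uv-[u,v]).max(1)<24)&(P[:,2]>.065)&(hsv[:,1]<60); Q=P[k,:2]
    c,r=cv2.minEnclosingCircle(Q.astype(np.float32)); print("jar",np.round(c,4),r,Q.mean(0).round(4),np.median(P[k,2]).round(4))
# table height
k=(abs(uv-[330,190]).max(1)<10); print("table z",np.median(P[k,2]))
# console
k=(abs(uv-[262,85]).max(1)<50)&(P[:,2]>.052)&(P[:,2]<.075)
r=cv2.minAreaRect(P[k,:2].astype(np.float32)); print("console",r)
# yellow wall tops
k=(hsv[:,0]>20)&(hsv[:,0]<35)&(hsv[:,1]>150)&(hsv[:,2]>90)&(abs(uv-[270,120]).max(1)<50)&(P[:,2]>.025)
Y=P[k,:2]; print("yellow n",k.sum(),np.median(P[k,2]))
def res(p):
    x,y,a=p; D=Y-[x,y]; X=D@[np.cos(a),np.sin(a)]; Z=D@[-np.sin(a),np.cos(a)]
    return (X+abs(Z))/2**.5-.041   # wall mid-plane 41 mm off
s=least_squares(res,[.68,.05,.2],loss="soft_l1",f_scale=.003); print("seat",s.x,np.std(res(s.x)))
# disc: low-saturation on bench
print("ground colour",hsv[420//2*0+190*560+330],"disc",hsv[140*560+271])
k=(abs(uv-[271,132]).max(1)<40)&(P[:,2]<.012)&(hsv[:,0]<25)|False
m=k.reshape(420,560).astype(np.uint8); n,l,st,ce=cv2.connectedComponentsWithStats(m); i=1+st[1:,4].argmax()
D=P[(l==i).ravel(),:2]; print("disc",cv2.minEnclosingCircle(D.astype(np.float32)),len(D))
```

```text
jar [0.4282 0.0966] 0.1122269555926323 [0.4574 0.1653] 0.0716
jar [ 0.4297 -0.0067] 0.05430427938699722 [ 0.4475 -0.0071] 0.0713
jar [ 0.4189 -0.1115] 0.11748144775629044 [ 0.4475 -0.185 ] 0.0713
table z 0.0004983572765520083
console ((0.7883047461509705, 0.07606111466884613), (0.1029433012008667, 0.19929571449756622), 11.055171012878418)
yellow n 327 0.03416854952327686
seat [0.66755924 0.05232768 0.23723201] 0.032395262132047416
ground colour [ 31  39 164] disc [ 17  36 134]
disc ((0.664454996585846, 0.04948737472295761), 0.07347037643194199) 1628
```

Request:
move_arm --rows '[{"fingers": 0.04,"slide": [0.06,-0.045,0.02],"turn": 5},{"fingers": 0.04,"slide": [0.11,-0.08,0.04],"turn": 10},{"fingers": 0.04,"slide": [0.16,-0.12,0.06],"turn": 14.8},{"fingers": 0.04,"slide": [0.21,-0.155,0.08],"turn": 14.8},{"fingers": 0.04,"slide": [0.26,-0.19,0.1],"turn": 14.8},{"fingers": 0.04,"slide": [0.31,-0.225,0.12],"turn": 14.8},{"fingers": 0.04,"slide": [0.333,-0.246,0.127],"turn": 14.8},{"fingers": 0.04,"slide": [0.333,-0.246,0.127],"turn": 14.8},{"fingers": 0.04,"slide": [0.333,-0.246,0.127],"turn": 14.8},{"fingers": 0.04,"slide": [0.333,-0.246,0.127],"turn": 14.8}]'

```text
t: 1.9
tcp_pos: [0.3929, -0.1861, 0.1001]
ee_rot: [[1.0, -0.002, 0.001], [-0.002, -1.0, -0.001], [0.001, 0.001, -1.0]]
force: [-0.2, 0.3, 0.1]
gripper_width: 0.435
grip_force: 0.0
```

Run:
```python
from h import *
im=vision.get_image("wrist"); cv2.imwrite("pics/w1.png",im["color"])
im=vision.get_image("scene"); cv2.imwrite("pics/s2.png",cv2.resize(im["color"][90:350,130:430],(750,600)[:2]) )
s=monitor.read_state();print(s["tcp_pos"],s["ee_rot"].round(3) if hasattr(s["ee_rot"],'round') else s["ee_rot"],s["gripper_width"],s["force"])
```

```text
[ 0.39281422 -0.18609988  0.10007158] [[ 1.    -0.003  0.001]
 [-0.003 -1.    -0.001]
 [ 0.001  0.001 -1.   ]] 0.43524351842331194 [0.33277632 0.08830667 0.08811995]
```

View pics/s2.png

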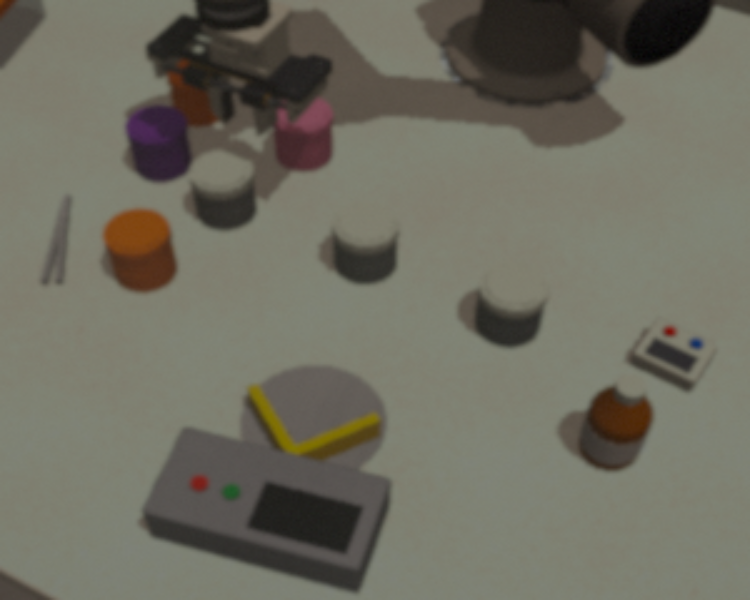

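The crop shows the grey jars at (225,190), (365,245) and (510,310), with the gripper just behind the first. I'll nudge that one, jar C.

Request:
move_arm --rows '[{"fingers": 0.04,"slide": [0,0,0.05],"turn": 0},{"fingers": 0.04,"slide": [0,0,0.085],"turn": 0},{"fingers": 0.04,"slide": [0,0,0.085],"turn": 0},{"fingers": 0.04,"slide": [0.008,0,0.085],"turn": 0},{"fingers": 0.04,"slide": [0.012,0,0.085],"turn": 0},{"fingers": 0.04,"slide": [0.016,0,0.085],"turn": 0},{"fingers": 0.04,"slide": [0.02,0,0.085],"turn": 0},{"fingers": 0.04,"slide": [0.024,0,0.085],"turn": 0},{"fingers": 0.04,"slide": [0.028,0,0.085],"turn": 0},{"fingers": 0.04,"slide": [0.032,0,0.085],"turn": 0}]'

```text
t: 3.25
tcp_pos: [0.4251, -0.1847, 0.0147]
ee_rot: [[1.0, -0.0, -0.001], [-0.0, -1.0, 0.0], [-0.001, -0.0, -1.0]]
force: [-3.6, 0.7, 1.7]
gripper_width: 0.434
grip_force: 2.0
```

Request:
move_arm --rows '[{"fingers": 0.04,"slide": [0.004,0,0],"turn": 0}]'

```text
t: 3.38
tcp_pos: [0.4293, -0.1848, 0.0147]
ee_rot: [[1.0, -0.0, -0.0], [-0.0, -1.0, 0.0], [-0.0, -0.0, -1.0]]
force: [-4.1, -0.7, 3.3]
gripper_width: 0.434
grip_force: 2.0
```

Request:
move_arm --rows '[{"fingers": 0.04,"slide": [0.004,0,0],"turn": 0}]'

```text
t: 3.5
tcp_pos: [0.4334, -0.1849, 0.0147]
ee_rot: [[1.0, -0.001, -0.0], [-0.001, -1.0, 0.0], [-0.0, -0.0, -1.0]]
force: [-3.7, 0.4, 2.4]
gripper_width: 0.436
grip_force: 1.9
```

Request:
move_arm --rows '[{"fingers": 0.04,"slide": [-0.03,0,0],"turn": 0},{"fingers": 0.04,"slide": [-0.04,0,-0.05],"turn": 0},{"fingers": 0.04,"slide": [-0.04,-0.04,-0.08],"turn": 0},{"fingers": 0.04,"slide": [-0.04,-0.1,-0.08],"turn": 0},{"fingers": 0.04,"slide": [-0.04,-0.15,-0.08],"turn": 0},{"fingers": 0.04,"slide": [-0.04,-0.178,-0.05],"turn": 0},{"fingers": 0.04,"slide": [-0.04,-0.178,0],"turn": 0},{"fingers": 0.04,"slide": [-0.04,-0.178,0],"turn": 0},{"fingers": 0.04,"slide": [-0.03,-0.178,0],"turn": 0},{"fingers": 0.04,"slide": [-0.025,-0.178,0],"turn": 0},{"fingers": 0.04,"slide": [-0.02,-0.178,0],"turn": 0},{"fingers": 0.04,"slide": [-0.016,-0.178,0],"turn": 0}]'

```text
t: 5.0
tcp_pos: [0.4156, -0.0068, 0.0156]
ee_rot: [[1.0, -0.001, -0.003], [-0.001, -1.0, 0.0], [-0.003, -0.0, -1.0]]
force: [-8.8, 0.5, 6.7]
gripper_width: 0.439
grip_force: 4.4
```

Request:
move_arm --rows '[{"fingers": 0.04,"slide": [0.004,0,0],"turn": 0},{"fingers": 0.04,"slide": [0.008,0,0],"turn": 0}]'

```text
t: 5.25
tcp_pos: [0.4235, -0.0068, 0.0156]
ee_rot: [[1.0, -0.001, -0.003], [-0.001, -1.0, 0.0], [-0.003, -0.0, -1.0]]
force: [-7.7, 0.0, 4.8]
gripper_width: 0.437
grip_force: 4.2
```

Request:
move_arm --rows '[{"fingers": 0.04,"slide": [0.004,0,0],"turn": 0}]'

```text
t: 5.38
tcp_pos: [0.4276, -0.0069, 0.0156]
ee_rot: [[1.0, -0.001, -0.003], [-0.001, -1.0, 0.0], [-0.003, -0.0, -1.0]]
force: [-8.6, -0.2, 5.5]
gripper_width: 0.439
grip_force: 4.1
```

Request:
move_arm --rows '[{"fingers": 0.04,"slide": [0.004,0,0],"turn": 0}]'

```text
t: 5.5
tcp_pos: [0.4316, -0.0069, 0.0156]
ee_rot: [[1.0, -0.001, -0.003], [-0.001, -1.0, 0.0], [-0.003, -0.0, -1.0]]
force: [-8.2, 0.1, 5.6]
gripper_width: 0.437
grip_force: 4.1
```

B feels about 8.3 N against 3.8 N for C, so B is the full jar. I'll re-aim the fork behind it and look again.

Request:
move_arm --rows '[{"fingers": 0.04,"slide": [-0.03,0,0],"turn": 0},{"fingers": 0.04,"slide": [-0.03,0.0145,0],"turn": -8},{"fingers": 0.04,"slide": [-0.02,0.0145,0],"turn": -16.6},{"fingers": 0.04,"slide": [-0.015,0.0145,0],"turn": -16.6},{"fingers": 0.04,"slide": [-0.015,0.0145,0],"turn": -16.6}]'

```text
t: 6.12
tcp_pos: [0.4191, -0.0216, 0.0153]
ee_rot: [[0.959, 0.282, 0.002], [0.282, -0.959, -0.001], [0.002, 0.001, -1.0]]
force: [-0.1, 0.0, -1.0]
gripper_width: 0.436
grip_force: 0.0
```

```bash
cat > m.py <<'E'
from h import *
from scipy.optimize import least_squares
def look(cams=("top","scene")):
  for c in cams:
    im=vision.get_image(c); g=np.mgrid[0:420,0:560]; uv=np.c_[g[1].ravel(),g[0].ravel()]
    P=rays(im,uv)*im["depth"].ravel()[:,None]@np.array(im["rotation"]).T+np.array(im["eye"])
    hsv=cv2.cvtColor(im["color"],cv2.COLOR_BGR2HSV).reshape(-1,3).astype(int)
    near=np.hypot(P[:,0]-.668,P[:,1]-.052)<.12
    Y=P[near&(hsv[:,0]>18)&(hsv[:,0]<35)&(hsv[:,1]>130)&(abs(P[:,2]-.034)<.004),:2]
    def res(p):
        D=Y-p[:2]; return (D@[np.cos(p[2]),np.sin(p[2])]+abs(D@[-np.sin(p[2]),np.cos(p[2])]))/2**.5-.041
    s=least_squares(res,[.668,.052,.193],loss="soft_l1",f_scale=.003); print(c,"seat",s.x.round(4),len(Y),np.std(res(s.x)).round(4))
    for m in spotter.masks_of(c,"jar_a"):
        k=m["region"].ravel()&(abs(P[:,2]-.071)<.006)&(hsv[:,1]<70)
        if k.sum()<100 or k.sum()<.35*m["region"].sum(): continue
        q=P[k,:2]; f=least_squares(lambda x:np.maximum(np.hypot(*(q-x).T)-.0345,0),q.mean(0)).x
        print(" jar",round(m["p"],2),f.round(4),q.mean(0).round(4),np.ptp(q,axis=0).round(3))
    cv2.imwrite(f"pics/{c}_{monitor.read_state()['t']:.2f}.png",im["color"])
E
python3 -c "
from m import *
look(); print(monitor.read_state()['tcp_pos'])"
```

```text
top seat [0.6683 0.0518 0.1798] 304 0.0035
 jar 0.91 [0.4582 0.1676] [0.4581 0.1673] [0.07  0.071]
 jar 0.8 [ 0.4723 -0.1843] [ 0.472  -0.1837] [0.072 0.072]
scene seat [0.6693 0.0539 0.1805] 324 0.0035
 jar 0.9 [0.4591 0.1697] [0.4611 0.1706] [0.073 0.07 ]
 jar 0.74 [ 0.472  -0.0052] [ 0.4742 -0.0041] [0.071 0.072]
 jar 0.61 [ 0.4746 -0.1834] [ 0.4759 -0.182 ] [0.072 0.071]
[ 0.41795946 -0.02129435  0.01474974]
```

Request:
move_arm --rows '[{"fingers": 0.04,"slide": [0.012,0,0],"turn": 0},{"fingers": 0.04,"slide": [0.022,0,0],"turn": 0},{"fingers": 0.04,"slide": [0.034,0,0],"turn": 0},{"fingers": 0.04,"slide": [0.048,0,0],"turn": 0},{"fingers": 0.04,"slide": [0.062,0,0],"turn": 0},{"fingers": 0.04,"slide": [0.076,0,0],"turn": 0},{"fingers": 0.04,"slide": [0.09,0,0],"turn": 0},{"fingers": 0.04,"slide": [0.104,0,0],"turn": 0},{"fingers": 0.04,"slide": [0.118,0,0],"turn": 0},{"fingers": 0.04,"slide": [0.132,0,0],"turn": 0},{"fingers": 0.04,"slide": [0.146,0,0],"turn": 0},{"fingers": 0.04,"slide": [0.158,0,0],"turn": 0}]'

```text
t: 7.82
tcp_pos: [0.5683, 0.0239, 0.0144]
ee_rot: [[0.958, 0.286, -0.005], [0.286, -0.958, -0.0], [-0.005, -0.001, -1.0]]
force: [-9.0, -2.5, 7.1]
gripper_width: 0.435
grip_force: 5.1
```

Request:
move_arm --rows '[{"fingers": 0.04,"slide": [0.01,0,0],"turn": 0},{"fingers": 0.04,"slide": [0.02,0,0],"turn": 0},{"fingers": 0.04,"slide": [0.028,0,0],"turn": 0},{"fingers": 0.04,"slide": [0.034,0,0],"turn": 0},{"fingers": 0.04,"slide": [0.04,0,0],"turn": 0},{"fingers": 0.04,"slide": [0.044,0,0],"turn": 0},{"fingers": 0.04,"slide": [0.048,0,0],"turn": 0}]'

```text
t: 8.7
tcp_pos: [0.614, 0.0375, 0.0144]
ee_rot: [[0.958, 0.286, -0.005], [0.286, -0.958, -0.001], [-0.005, -0.001, -1.0]]
force: [-8.7, -2.6, 7.0]
gripper_width: 0.434
grip_force: 4.9
```

```bash
python3 -c "
from m import *
look(); print(monitor.read_state()['tcp_pos'])"
```

```text
top seat [0.668 0.052 0.193] 0 nan
 jar 0.96 [ 0.4723 -0.1842] [ 0.4719 -0.1841] [0.07  0.072]
 jar 0.61 [0.4584 0.1688] [0.4599 0.1754] [0.07  0.053]
scene seat [0.669  0.054  0.1823] 332 0.0035
 jar 0.95 [0.6562 0.0513] [0.6594 0.0523] [0.058 0.069]
 jar 0.87 [ 0.4771 -0.1825] [ 0.4818 -0.1837] [0.064 0.067]
 jar 0.73 [0.459  0.1699] [0.4612 0.1707] [0.072 0.07 ]
[0.6146005  0.03760331 0.01440443]
  ret = _var(a, axis=axis, dtype=dtype, out=out, ddof=ddof,
  arrmean = um.true_divide(arrmean, div, out=arrmean,
  ret = ret.dtype.type(ret / rcount)
```

Request:
move_arm --rows '[{"fingers": 0.04,"slide": [0.003,0,0],"turn": 0},{"fingers": 0.04,"slide": [0.006,0,0],"turn": 0},{"fingers": 0.04,"slide": [0.0085,0,0],"turn": 0}]'

```text
t: 9.28
tcp_pos: [0.6221, 0.0399, 0.0144]
ee_rot: [[0.958, 0.286, -0.005], [0.286, -0.958, -0.001], [-0.005, -0.001, -1.0]]
force: [-9.1, -2.0, 6.3]
gripper_width: 0.434
grip_force: 4.9
```

Request:
move_arm --rows '[{"fingers": 0.04,"slide": [0.001,0,0],"turn": 0},{"fingers": 0.04,"slide": [0.002,0,0],"turn": 0}]'

```text
t: 9.52
tcp_pos: [0.624, 0.0404, 0.0144]
ee_rot: [[0.958, 0.285, -0.005], [0.285, -0.958, -0.001], [-0.005, -0.001, -1.0]]
force: [-8.3, -2.5, 6.0]
gripper_width: 0.438
grip_force: 4.9
```

Request:
move_arm --rows '[{"fingers": 0.04,"slide": [0.001,0,0],"turn": 0}]'

```text
t: 9.65
tcp_pos: [0.6249, 0.0407, 0.0144]
ee_rot: [[0.958, 0.285, -0.005], [0.285, -0.958, -0.001], [-0.005, -0.001, -1.0]]
force: [-8.4, -2.6, 5.9]
gripper_width: 0.436
grip_force: 4.9
```

Request:
move_arm --rows '[{"fingers": 0.04,"slide": [0.001,0,0],"turn": 0},{"fingers": 0.04,"slide": [0.002,0,0],"turn": 0},{"fingers": 0.04,"slide": [0.003,0,0],"turn": 0}]'

```text
t: 10.02
tcp_pos: [0.6278, 0.0416, 0.0144]
ee_rot: [[0.958, 0.285, -0.005], [0.285, -0.958, -0.001], [-0.005, -0.001, -1.0]]
force: [-7.1, -2.1, 5.4]
gripper_width: 0.435
grip_force: 4.9
```

Request:
move_arm --rows '[{"fingers": 0.04,"slide": [0.0005,0,0],"turn": 0},{"fingers": 0.04,"slide": [0.001,0,0],"turn": 0}]'

```text
t: 10.28
tcp_pos: [0.6287, 0.0418, 0.0144]
ee_rot: [[0.958, 0.286, -0.005], [0.286, -0.958, -0.001], [-0.005, -0.001, -1.0]]
force: [-8.3, -2.5, 5.2]
gripper_width: 0.435
grip_force: 4.9
```

Request:
move_arm --rows '[{"fingers": 0.04,"slide": [0.0005,0,0],"turn": 0},{"fingers": 0.04,"slide": [0.001,0,0],"turn": 0}]'

```text
t: 10.52
tcp_pos: [0.6297, 0.0421, 0.0144]
ee_rot: [[0.958, 0.285, -0.005], [0.285, -0.958, -0.001], [-0.005, -0.001, -1.0]]
force: [-8.2, -2.6, 5.4]
gripper_width: 0.436
grip_force: 4.9
```

Request:
move_arm --rows '[{"fingers": 0.04,"slide": [0.0005,0,0],"turn": 0},{"fingers": 0.04,"slide": [0.001,0,0],"turn": 0}]'

```text
t: 10.78
tcp_pos: [0.6307, 0.0424, 0.0144]
ee_rot: [[0.958, 0.285, -0.005], [0.285, -0.958, -0.001], [-0.005, -0.001, -1.0]]
force: [-8.3, -3.0, 5.9]
gripper_width: 0.435
grip_force: 4.9
```

Request:
move_arm --rows '[{"fingers": 0.04,"slide": [0.0005,0,0],"turn": 0},{"fingers": 0.04,"slide": [0.001,0,0],"turn": 0}]'

```text
t: 11.02
tcp_pos: [0.6308, 0.0424, 0.0144]
ee_rot: [[0.958, 0.286, -0.007], [0.286, -0.958, -0.001], [-0.007, -0.001, -1.0]]
force: [-11.9, -3.9, 8.4]
gripper_width: 0.437
grip_force: 6.6
```

```bash
python3 -W ignore -c "
from m import *
look(('scene',)); s=monitor.read_state(); print(s['tcp_pos'],s['force'])"
```

```text
scene seat [0.6686 0.0536 0.1912] 350 0.0038
 jar 0.95 [ 0.477  -0.1844] [ 0.4844 -0.1907] [0.065 0.064]
 jar 0.82 [0.6707 0.0553] [0.6752 0.0563] [0.059 0.069]
 jar 0.55 [0.4589 0.1698] [0.4607 0.1706] [0.072 0.071]
[0.6307762  0.04242375 0.01438212] [-11.12970996  -4.39763649   8.65802342]
```

Request:
move_arm --rows '[{"fingers": 0.04,"slide": [0.0005,0,0],"turn": 0},{"fingers": 0.04,"slide": [0.001,0,0],"turn": 0}]'

```text
t: 11.38
tcp_pos: [0.6308, 0.0425, 0.0143]
ee_rot: [[0.958, 0.286, -0.009], [0.286, -0.958, -0.001], [-0.009, -0.001, -1.0]]
force: [-16.3, -5.2, 11.4]
gripper_width: 0.435
grip_force: 8.2
```

Request:
move_arm --rows '[{"fingers": 0.04,"slide": [0.0005,0,0],"turn": 0},{"fingers": 0.04,"slide": [0.001,0,0],"turn": 0}]'

```text
t: 11.62
tcp_pos: [0.6308, 0.0425, 0.0143]
ee_rot: [[0.958, 0.286, -0.011], [0.286, -0.958, -0.002], [-0.011, -0.002, -1.0]]
force: [-19.6, -7.0, 12.9]
gripper_width: 0.434
grip_force: 9.8
```

Request:
move_arm --rows '[{"fingers": 0.04,"slide": [-0.003,0,0],"turn": 0},{"fingers": 0.04,"slide": [-0.01,0,0],"turn": 0},{"fingers": 0.04,"slide": [-0.04,0,0],"turn": 0},{"fingers": 0.04,"slide": [-0.05,0,-0.05],"turn": 0},{"fingers": 0.04,"slide": [-0.08,0,-0.1],"turn": 0},{"fingers": 0.04,"slide": [-0.14,0,-0.15],"turn": 0},{"fingers": 0.04,"slide": [-0.2,0,-0.2],"turn": 0},{"fingers": 0.04,"slide": [-0.25,0,-0.25],"turn": 0},{"fingers": 0.04,"slide": [-0.25,0,-0.25],"turn": 0},{"fingers": 0.04,"slide": [-0.25,0,-0.25],"turn": 0}]'

```text
t: 12.88
tcp_pos: [0.396, -0.0285, 0.267]
ee_rot: [[0.959, 0.284, 0.006], [0.284, -0.959, -0.002], [0.005, 0.003, -1.0]]
force: [0.2, 0.4, 0.4]
gripper_width: 0.435
grip_force: 0.0
```

```bash
python3 -W ignore -c "
from m import *
look(('scene','top')); s=monitor.read_state(); print(s['tcp_pos'],s['force'])
i=vision.get_image('top')['color'][30:310,110:470]
cv2.imwrite('pics/end.png',cv2.resize(i,(720,560),interpolation=cv2.INTER_CUBIC))"
```

```text
scene seat [0.6688 0.0537 0.1811] 347 0.0037
 jar 0.86 [ 0.4741 -0.1835] [ 0.4756 -0.1822] [0.072 0.069]
 jar 0.66 [0.6679 0.0544] [0.6692 0.0552] [0.072 0.071]
 jar 0.63 [0.4586 0.1696] [0.4606 0.1703] [0.073 0.071]
top seat [0.6699 0.0525 0.1896] 218 0.0033
 jar 0.93 [ 0.4726 -0.1841] [ 0.4727 -0.1843] [0.07 0.07]
 jar 0.86 [0.4582 0.1672] [0.4581 0.167 ] [0.07  0.072]
 jar 0.62 [0.6672 0.052 ] [0.6667 0.0518] [0.073 0.071]
[ 0.39609184 -0.02784201  0.26368234] [ 0.09842345  0.08203691 -0.9251975 ]
```

View pics/end.png

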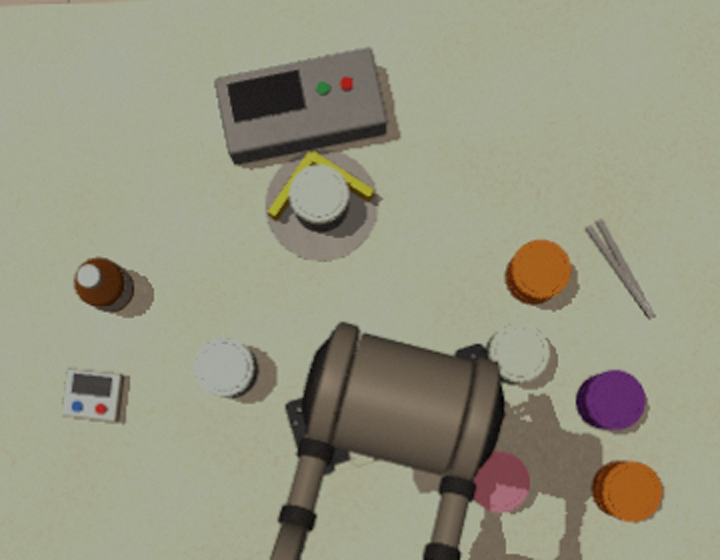

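The picture shows the full jar seated in the V at crop pixel (320,195), within about 2 mm of the measured seat. The light jars stand at (225,368) and (520,354), and the bystanders have not moved. I'll hand it in.

```bash
python3 -c "
from station import manip
print(manip.close_job())"
```

```text
the job is handed in; nothing more can be done
None
```

I handed the job in with the full jar (the middle one) seated against the V stop, within about 2 to 3 mm of the seat by camera; the two light jars are well clear of the disc, the bystanders look undisturbed, and the verdict was not reported back.

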